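Open the jam pot and bring it to the front of the breakfast carousel

TASK

First lift the loose lid off the jam pot on the breakfast carousel and set it down gently, knob up, in the middle of the empty saucer. Then turn the carousel until the open pot is lined up with the wooden tongue that marks the front of the foot. Finish while still gripping the carousel's tall centre knob, keeping it still so that the jam can be spooned out, and leave the bread plate with its rusk, the glass and the spoon where they are.

Things in the scene. Friction and masses are not known exactly. Their poses are not given: they have to be found in the camera images.
- foot: Fixed wooden foot of the carousel: a disc 230 mm across and 16 mm high on the table, with a tongue 44 mm wide and 14 mm high that sticks out along its own -x axis to 185 mm from the axis (50 mm beyond the turning board's edge). The tongue marks the front. Origin: on the turning axis, at table height; z up.
- board: Turning wooden disc of the carousel, 270 mm across, 12 mm thick, underside 18 mm above the table. Turns both ways, no stops, slight drag (0.04 N m), stays where left. Fixed on it 90 mm from the axis: jam pot at its own -x, slim shaker at -y (47 mm wide, top 122 mm above table), square canister +x (56 mm, top 102), glass jar +y (68 mm, top 104). Origin: on the axis, at the underside; z up.
- pot_mouth (a point): Centre of the mouth of the round white jam pot (72 mm across outside, 62 mm inside, 70 mm high) fixed on the board; at rim height, 100 mm above the table, 90 mm from the turning axis; turns with the board.
- knob: Round wooden centre knob, fixed to the board on a 16 mm steel post: an upright cylinder 40 mm across and 40 mm high on the turning axis, from 140 to 180 mm above the table. Turning it turns the board. Origin: centre of its underside.
- lid: Loose white lid on the jam pot, the only one of its kind, about 90 g: a plug 57 mm across and 8 mm high below (sits in the pot's mouth), a rim 74 mm across, 6 mm thick, and a round upright knob 22 mm across, 32 mm high. Origin: centre of the plug's underside (starts 92 mm above the table); rim's top at 14 mm, knob's top at 46 mm; z up along the knob.
- saucer: Empty white saucer, 144 mm across and 16 mm high, loose, about 0.3 kg, the smaller of the two dishes and the one with nothing on it. Flat inner floor about 100 mm across, 5 mm above its underside. Origin: centre of its underside, on the table; z up.
- plate: White bread plate, 172 mm across and 16 mm high, with a rusk on it; to be left alone. Origin: centre of its underside.
- rusk: Round brown rusk, 92 mm across and 18 mm thick, lying on the bread plate; to be left alone. Origin: centre of its underside.
- glass: Empty drinking glass, 68 mm across and 105 mm high, standing on the table; to be left alone. Origin: centre of its underside.
- spoon: Steel spoon 150 mm long lying on the table; to be left alone.

How it is judged:
By the outcome, as a careful person would: the job done as asked, in the order asked, and still so for the second after the job is handed in, while the arm keeps its last pose, push and grip.
It also fails if it takes over 51 s, if anything falls off the work surface, if the arm or the gripper's body presses on something with over 40 N, if the wrist force passes 120 N, or if a joint passes its speed limit or range.

ROBOT

A 6-joint arm with a two-finger parallel gripper is mounted at the origin on the work surface. World frame = base frame: x ahead of the robot, y to its left, z up, the work surface at z = 0. Lengths are in m, angles in rad, forces in N, time in s.
With the tool pointing down it reaches from about 0.35 to 0.8 m from the base axis. Payload 7.3 kg.
Tool frame: the origin (TCP) lies at the very end of the fingers, on their centre line; the grasp point (between the pads) lies grip_point_offset behind it (grip_point_offset is the distance from the TCP to the grasp point, in m); z points along the fingers, y is the line along which they close (so a half turn about z gives the same grasp; the last joint's range is limited). The gripper opens to 85 mm and grips with 20 to 120 N. Pads are 22 mm wide; open, the fingers measure 114 mm over their backs; the gripper's body (76 mm by 85 mm) begins 54 mm behind the grasp point. The pads swing forward as they close: fully open they stand 13 mm farther back than shut.
Start: joints at [-0.146, 0.342, 1.524, -0, 1.275, -0.146], TCP at [0.525, 0, 0.231] pointing down, gripper open.
Joint ranges: [-2.53, 2.53], [-0.77, 2.02], [0.04, 2.7], [-1, 4.14], [0.28, 2.66], [-3.11, 3.11]. Speed limits (rad/s): [2.57, 2.57, 3.14, 3.14, 3.14, 3.14].

INTERFACE

Orientations are given as a rotation vector (axis times angle).
In Python, from station import * gives the robot as it stands.
- The arm moves only by the tool step_arm, never from a script. Its argument "plan" is text: rows parted by semicolons, each of 7 numbers parted by spaces: the shift along the world's x, y, z in units of 30 mm (1.0 is 30 mm), then the turn, a rotation vector about the world's x, y, z in units of 6 degrees (1.0 is 6 degrees), then the finger opening in mm, from 0 to 85.4. In form: tx ty tz rx ry rz claw; .... A call has exactly 5 rows; each row shifts and turns the commanded pose from where the row before left it; what a row does not reach is not made up. A row lasts 1/12 s, in which the tool goes at most 41.7 mm and 7.16 degrees, less where a joint would pass 70% of its speed; a pose out of reach is approached as far as the arm can. A call is refused whole if a number of a shift passes 1 or a number of a turn 1, either way. A call with a gripper value outside its range is refused whole. The fingers move at their own pace and stop on an object; "grip_force" is the grip in N (left out, the last holds). Time passes only in rows, so rows that do not move let the fingers close, or fill a call up. It gives the time, the measured TCP pose, the force, the opening and the grip force at its end, in the units of the state.
- sense(): the state, without advancing time (a new reading comes with each control period).
- camera(name): name is "scene" or "side" or "wrist"; returns a dict with "image" (420x560x3 uint8, blue, green, red), "mtx" (3x3 intrinsics, pixels), "dist_coeffs" ([k1, k2, p1, p2, k3] as OpenCV has them; the pictures are not rectified), "R" (3x3) and "t" (3): a world point X has camera coordinates R X + t. Camera axes: x right, y down, z forward; pixel columns grow to the right and rows downward; lengths in m; the calibration is good to about 2 mm. A picture is of the moment at which its call begins. There is no depth.
- finish_job(): hands the job in; it is judged then, once.
The state is a dict: "time": time; "joint_pos": joint angles; "joint_velocities": joint speeds; "joint_torque": joint torques, N m; "eef_pos": TCP position; "ee_rot": TCP orientation; "wrist_force": force on the tool from outside, world axes, zero at the start; "moment": the same for the moment, N m; "gripper_width": finger opening in m; "grip_force": force on a finger pad.
Only numpy, scipy, OpenCV 4.12 (cv2) and the standard library are available. Lean on these libraries where they do the work, as an engineer would, in place of code of your own. Each camera call takes 0.05 s, during which the arm holds its last target. There are 200 camera calls.

## Working session

There is one attempt and no reset: what is moved stays moved. The work goes in short steps, Python scripts to look and compute and a tool call to move; the robot and the scene stay as the last step left them, time stands still between calls to the robot, and variables do not carry over. Pictures are saved under pics/ and viewed, at most 10 in all, crops included, and the job is handed in when it is done.

Besides the shell and the picture viewer there is one more tool, called after "Emit:" by a JSON object that holds its "name" and its "arguments", one argument or row to a line. step_arm: Moves the arm, as the interface text tells. Its arguments: {"type":"object","properties":{"plan":{"type":"string"},"grip_force":{"type":"number"}},"required":["plan"]}

```bash
mkdir -p pics; ls
python3 - <<'E'
from station import *
import cv2
s=sense(); print({k:s[k] for k in s})
for n in("scene","side"):
    c=camera(n); cv2.imwrite(f"pics/{n}0.png",c["image"]); print(n,c["mtx"],c["dist_coeffs"],c["R"],c["t"])
try: print(grip_point_offset)
except Exception as e: print(e)
E
```

```text
pics
{'time': 0.0, 'joint_pos': array([-1.46023508e-01,  3.42780156e-01,  1.52501131e+00,  2.52619673e-06,
        1.27540823e+00, -1.46006455e-01]), 'joint_velocities': array([9.65609747e-04, 7.51463760e-04, 2.13908896e-04, 1.36176457e-03,
       8.68937967e-04, 1.76988843e-05]), 'joint_torque': array([ 5.72253757e-04, -4.33677435e+01, -2.46005630e+01, -7.37992127e-05,
        7.83137977e-03, -1.18290802e-05]), 'eef_pos': array([5.24599664e-01, 6.95601505e-05, 2.30598147e-01]), 'ee_rot': array([-2.22054806e+00, -2.22050856e+00,  1.50261660e-03]), 'wrist_force': array([ 0.38122154, -0.44756452, -0.30267344]), 'moment': array([-0.01925871,  0.00785619,  0.00952785]), 'grip_force': 0.0, 'gripper_width': 0.08522143837790484}
scene [[391.92563262   0.         281.59700908]
 [  0.         391.92563262 209.01252919]
 [  0.           0.           1.        ]] [-0.05836112  0.          0.          0.          0.        ] [[-0.51831369  0.85518745 -0.0023114 ]
 [ 0.5001826   0.30095715 -0.81193729]
 [-0.69366295 -0.42199433 -0.58374009]] [ 0.28242228 -0.19716092  1.27624583]
side [[460.70748372   0.         277.45025319]
 [  0.         460.70748372 209.90866842]
 [  0.           0.           1.        ]] [-0.02804801  0.          0.          0.          0.        ] [[ 0.69969099 -0.71402464 -0.02452205]
 [-0.37001448 -0.3327981  -0.8673723 ]
 [ 0.6111643   0.6159661  -0.49705529]] [-0.38973983  0.30637366  0.81788572]
0.0187
```

View pics/scene0.png

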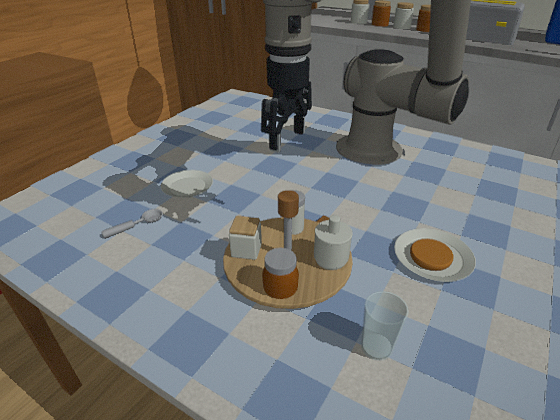

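View pics/side0.png

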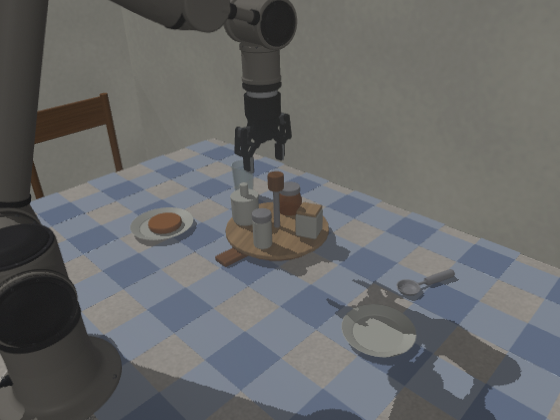

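The scene picture shows the carousel knob at (289,196), the lid knob at (335,222), the saucer at (187,183), the plate at (433,255) and the glass at (384,325). In the side picture the knob is at (276,176), the lid knob at (243,186), the saucer at (380,333) and the tongue end at (229,256).

```bash
cat > h.py <<'E'
from station import *
import cv2, numpy as np
def ray(c,uv):
    p=cv2.undistortPoints(np.array([[uv]],float),c["mtx"],c["dist_coeffs"])[0,0]
    R=np.array(c["R"]);t=np.array(c["t"]).ravel()
    return -R.T@t, R.T@np.array([p[0],p[1],1])
def atz(c,uv,z):
    o,d=ray(c,uv); return o+d*(z-o[2])/d[2]
def proj(c,X):
    R=np.array(c["R"]);r,_=cv2.Rodrigues(R)
    return cv2.projectPoints(np.array(X,float).reshape(-1,1,3),r,np.array(c["t"],float).ravel(),c["mtx"],c["dist_coeffs"])[0][:,0]
def circ(x,y,z,r,n=60):
    a=np.linspace(0,2*np.pi,n); return np.c_[x+r*np.cos(a),y+r*np.sin(a),0*a+z]
E
python3 - <<'E'
from h import *
S=camera("scene");D=camera("side")
np.set_printoptions(precision=4,suppress=True)
for n,c,uv,z in [("knob",S,(289,196),.18),("knob",D,(276,176),.18),("lid",S,(335,222),.138),("lid",D,(243,186),.138),("saucer",S,(187,183),.016),("saucer",D,(380,333),.016),("plate",S,(433,255),.016),("plate",D,(163,226),.016),("glassbot",S,(377,347),0),("tongue",D,(229,256),.014),("spoon bowl",S,(152,215),0),("spoon end",S,(103,234),0),("spoon bowl",D,(408,291),0),("glassTop",S,(384,304),.105)]:
    print(n,atz(c,uv,z))
a=S["image"][150:320,150:370];b=D["image"][160:370,200:440]
cv2.imwrite("pics/crop1.png",np.hstack([cv2.resize(a,(400,309),interpolation=2),cv2.resize(b,(353,309),interpolation=2)]))
E
```

```text
knob [0.6058 0.0535 0.18  ]
knob [0.5952 0.0362 0.18  ]
lid [0.5825 0.14   0.138 ]
lid [0.5599 0.1202 0.138 ]
saucer [ 0.4829 -0.3425  0.016 ]
saucer [ 0.4741 -0.357   0.016 ]
plate [0.4304 0.3123 0.016 ]
plate [0.4123 0.29   0.016 ]
glassbot [0.699  0.2864 0.    ]
tongue [0.4447 0.054  0.014 ]
spoon bowl [ 0.6253 -0.334   0.    ]
spoon end [ 0.7411 -0.3787  0.    ]
spoon bowl [ 0.6372 -0.3229  0.    ]
glassTop [0.6956 0.2806 0.105 ]
```

View pics/crop1.png

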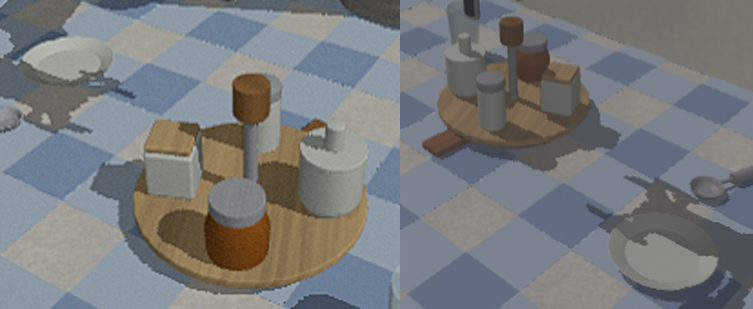

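The crop shows the tongue end at about (430,143) in the side half and the lid knob top at (337,124) in the scene half. I'll overlay model outlines to check the mean estimates.

```bash
cat >> h.py <<'E'
def overlay(c,kn,th,lid,sau,k=3):
    im=cv2.resize(c["image"],None,fx=k,fy=k,interpolation=cv2.INTER_CUBIC)
    def dr(X,col,cl=True):
        p=(proj(c,X)+.5)*k-.5
        cv2.polylines(im,[np.round(p).astype(int)],cl,col,1,cv2.LINE_AA)
    x,y=kn
    dr(circ(x,y,.03,.135),(0,255,0));dr(circ(x,y,.18,.02),(0,255,0));dr(circ(x,y,.14,.02),(0,255,0))
    d=np.array([np.cos(th),np.sin(th),0]);n=np.array([-d[1],d[0],0]);o=np.array([x,y,.014])
    dr([o+.13*d+.022*n,o+.185*d+.022*n,o+.185*d-.022*n,o+.13*d-.022*n],(0,0,255))
    if lid is not None:
        lx,ly=lid
        dr(circ(lx,ly,.138,.011),(255,0,255));dr(circ(lx,ly,.106,.037),(255,0,255))
    sx,sy=sau
    dr(circ(sx,sy,.016,.072),(255,255,0))
    return im
E
python3 - <<'E'
from h import *
S=camera("scene");D=camera("side")
a=overlay(S,(.6005,.045),np.deg2rad(178),(.571,.130),(.4785,-.35))
b=overlay(D,(.6005,.045),np.deg2rad(178),(.571,.130),(.4785,-.35))
cv2.imwrite("pics/ov1.png",np.vstack([np.hstack([a[560:900,650:1090],np.zeros((340,10,3),np.uint8),a[500:600,460:660].repeat(1,0) if 0 else cv2.copyMakeBorder(a[480:620,440:680],0,200,0,0,0)])[:, :690]]))
cv2.imwrite("pics/ov1.png",np.hstack([np.vstack([a[540:920,650:1080],cv2.copyMakeBorder(a[480:620,450:680],0,0,0,200,0)]),b[500:1020,620:980]])[:, :800] if 0 else
 np.hstack([np.vstack([a[540:920,650:1080],cv2.copyMakeBorder(a[490:620,450:680],0,0,0,200,0)]),np.vstack([b[500:810,635:1000],cv2.copyMakeBorder(b[900:1100,1010:1290],0,0,0,85,0)])]))
print(cv2.imread("pics/ov1.png").shape)
E
```

```text
(510, 795, 3)
```

View pics/ov1.png

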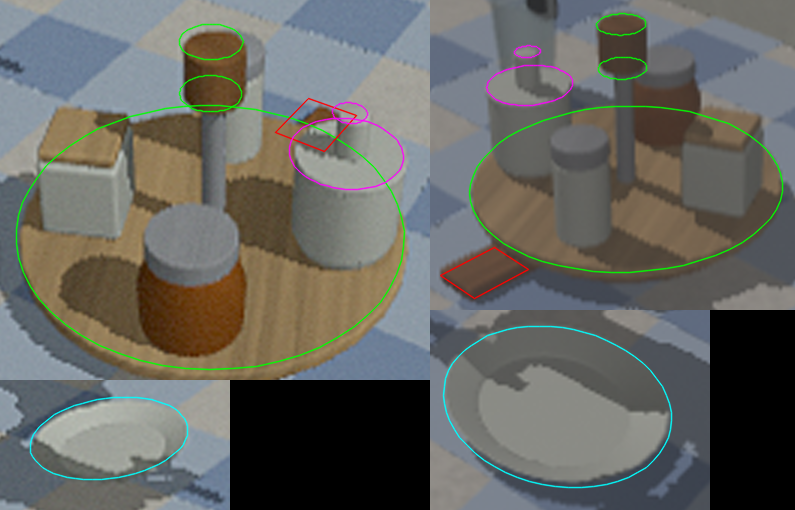

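The side overlay fits. In the scene view the model sits about 3 mm too far up-left, so I take the knob at about (.602,.047), the lid at (.573,.132), the saucer at (.480,-.348) and the tongue at about 178°. I'll go above the lid and refine with the wrist camera.

Emit:
{"name": "step_arm", "arguments": {
  "plan": ".32 .88 0 0 0 0 85;.32 .88 0 0 0 0 85;.32 .88 0 0 0 0 85;.32 .88 0 0 0 0 85;.32 .88 0 0 0 0 85",
  "grip_force": 30
}}

```text
time: 0.72
eef_pos: [0.5733, 0.1333, 0.2313]
ee_rot: [2.222, 2.221, 0.0]
wrist_force: [0.3, -0.5, 0.8]
gripper_width: 0.0851
grip_force: 0.0
```

Emit:
{"name": "step_arm", "arguments": {
  "plan": "0 0 0 0 0 0 85;0 0 0 0 0 0 85;0 0 0 0 0 0 85;0 0 0 0 0 0 85;0 0 0 0 0 0 85"
}}

```text
time: 1.13
eef_pos: [0.5729, 0.131, 0.2315]
ee_rot: [2.223, 2.22, -0.0]
wrist_force: [-0.8, 0.6, -2.0]
gripper_width: 0.0851
grip_force: 0.0
```

Run:
```python
from h import *
c=camera("wrist"); s=sense();print(s["eef_pos"],s["ee_rot"]);print(c["R"],c["t"])
a=overlay(c,(.602,.047),np.deg2rad(178),(.573,.132),(.48,-.348),k=1)
cv2.imwrite("pics/w1.png",a)
```

```text
[0.57292901 0.13100905 0.23150781] [2.22277145e+00 2.21977695e+00 3.93821888e-05]
[[ 9.99999188e-01 -9.18450238e-04 -8.82937798e-04]
 [-5.95525241e-04 -9.49637107e-01  3.13351258e-01]
 [-1.12626803e-03 -3.13350477e-01 -9.49636883e-01]] [-0.57219138  0.08493874  0.42309161]
```

View pics/w1.png

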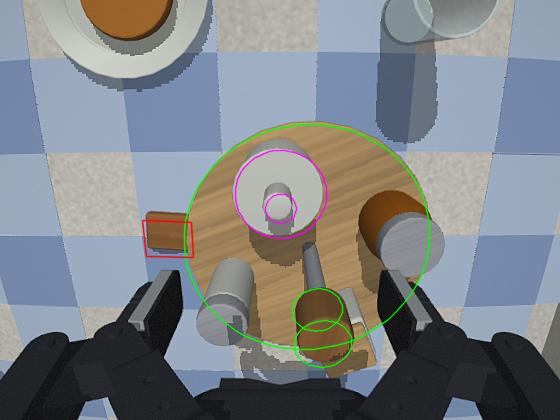

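The overlay fits the lid at (280,207), the knob and the board. The tongue is really at about (147–188, 211–251), nearer 176°. I'll descend on the lid now and measure the tongue from this same view by segmentation.

Run:
```python
from h import *
c=camera("wrist"); im=c["image"]
cv2.imwrite("pics/w1raw.png",im)
np.save("w1.npy",{k:np.array(c[k]) for k in c},allow_pickle=True)
h=cv2.cvtColor(im,cv2.COLOR_BGR2HSV)
# tongue mask
r=h[195:270,135:183]; m=((r[...,0]<20)&(r[...,1]>100)).astype(np.uint8)
n,l,st,ce=cv2.connectedComponentsWithStats(m);i=1+np.argmax(st[1:,4]);print(st[i]+[135,195,0,0,0])
ys,xs=np.where(l==i)
P=lambda u,v,z:atz(c,(u,v),z)
for x in range(150,183,6):
    yy=ys[xs==x-135]+195; 
    if len(yy): print(x,yy.min(),yy.max(),P(x,yy.min()-.5,.014)[:2],P(x,yy.max()+.5,.014)[:2])
# lid knob top: bright disc
g=cv2.medianBlur(h[...,2],3)[180:240,250:310]
print(g[::4,::3])
```

```text
[ 146  212   37   39 1321]
150 212 247 [0.42797027 0.08611306] [0.42252909 0.04204298]
156 212 248 [0.43479789 0.08611667] [0.42946536 0.04082475]
162 213 248 [0.44147515 0.08494133] [0.4365391 0.0408761]
168 213 248 [0.44826739 0.08494524] [0.44359068 0.0409244 ]
174 213 249 [0.45504037 0.08494867] [0.45049071 0.03969972]
180 214 249 [0.46168634 0.08377402] [0.45750947 0.03974323]
[[187 187 187 187 187 187 187 187 188 187 188 187 186 186 186 186 185 186
  187 186]
 [186 185 187 186 187 186 187 148 148 148 146 143 187 187 186 186 186 186
  186 186]
 [186 186 186 186 187 184 136 147 151 151 148 144 131 171 187 186 186 186
  187 186]
 [186 186 186 186 188 126 143 149 161 165 154 146 131 116 188 187 187 186
  186 186]
 [185 186 186 186 186 127 191 201 198 195 195 198 173 116 186 186 187 186
  186 186]
 [186 186 186 186 188 189 192 191 192 191 191 191 191 177 185 186 186 186
  187 186]
 [186 186 186 186 166 188 189 188 188 188 188 186 187 186 150 187 187 186
  186 187]
 [186 186 186 186 175 184 185 184 185 185 184 183 183 181 180 186 185 185
  184 185]
 [186 185 185 186 186 170 182 182 181 181 180 180 179 153 116 186 185 185
  184 184]
 [184 185 185 184 185 130 142 177 178 179 178 174 143 120 118 185 184 185
  184 184]
 [184 184 185 185 184 170 120 120 119 121 121 119 121 121 120 186 185 184
  184 184]
 [184 185 184 184 185 186 130 120 121 120 121 120 121 121 118 185 184 184
  187 148]
 [ 99 155 186 185 185 185 131 120 121 121 121 121 121 119 186 185 185 182
  103 104]
 [ 97 104 103 106 158 186 188 127 121 121 121 121 121 119 182 113 104 103
  103 104]
 [100 102 103 105 104 103 100  98  98 106 106 105 105 104 104 103 104 105
  108 108]]
```

Emit:
{"name": "step_arm", "arguments": {
  "plan": "0 .02 -.9 0 0 0 60;0 0 -.9 0 0 0 60;0 0 -.9 0 0 0 60;0 0 -.8 0 0 0 60;0 0 -.5 0 0 0 60"
}}

```text
time: 1.65
eef_pos: [0.5718, 0.1319, 0.1088]
ee_rot: [-2.221, -2.219, 0.004]
wrist_force: [0.3, -0.5, 0.3]
gripper_width: 0.0596
grip_force: 0.0
```

Emit:
{"name": "step_arm", "arguments": {
  "plan": "0 0 0 0 0 0 15;0 0 0 0 0 0 15;0 0 0 0 0 0 15;0 0 0 0 0 0 15;0 0 0 0 0 0 15"
}}

```text
time: 2.07
eef_pos: [0.5739, 0.1327, 0.1129]
ee_rot: [2.22, 2.22, 0.004]
wrist_force: [-0.3, -0.7, 3.0]
gripper_width: 0.0213
grip_force: 29.7
```

Emit:
{"name": "step_arm", "arguments": {
  "plan": "0 0 0 0 0 0 15;0 0 0 0 0 0 15;0 0 0 0 0 0 15;0 0 .1 0 0 0 15;0 0 .1 0 0 0 15"
}}

```text
time: 2.48
eef_pos: [0.5728, 0.1326, 0.1175]
ee_rot: [-2.221, -2.221, 0.0]
wrist_force: [-0.2, -0.4, -0.3]
gripper_width: 0.0211
grip_force: 29.4
```

Emit:
{"name": "step_arm", "arguments": {
  "plan": "0 0 .3 0 0 0 15;0 0 .5 0 0 0 15;0 0 .8 0 0 0 15;0 0 .8 0 0 0 15;0 0 .8 0 0 0 15"
}}

```text
time: 2.9
eef_pos: [0.5727, 0.1326, 0.2148]
ee_rot: [-2.221, -2.221, 0.0]
wrist_force: [1.0, 0.1, -1.4]
gripper_width: 0.021
grip_force: 29.6
```

Emit:
{"name": "step_arm", "arguments": {
  "plan": "0 0 .8 0 0 0 15;0 0 .8 0 0 0 15;0 0 .5 0 0 0 15;0 0 0 0 0 0 15;0 0 0 0 0 0 15"
}}

```text
time: 3.32
eef_pos: [0.5731, 0.1326, 0.2769]
ee_rot: [2.221, 2.221, 0.002]
wrist_force: [-0.4, -0.4, -1.4]
gripper_width: 0.0213
grip_force: 29.6
```

Run:
```python
from h import *
np.set_printoptions(precision=4,suppress=True)
s=sense();print(s["eef_pos"],s["gripper_width"],s["wrist_force"])
c=camera("wrist");S=camera("scene");D=camera("side")
p=[*s["eef_pos"][:2]]
z=s["eef_pos"][2]-.02
ims=[]
for cc,n in((S,"S"),(D,"D")):
    im=cc["image"].copy()
    for X in(circ(*p,z+.046,.011),circ(*p,z+.014,.037)): cv2.polylines(im,[np.round(proj(cc,X)).astype(int)],True,(255,0,255),1)
    u,v=proj(cc,[[*p,z]])[0].astype(int); ims.append(cv2.resize(im[max(v-70,0):v+70,u-55:u+55][:140,:110],(264,336)))
ims.append(cv2.resize(c["image"],(270,202))); ims[-1]=cv2.copyMakeBorder(ims[-1],0,134,0,0,0)
cv2.imwrite("pics/l1.png",np.hstack(ims))
```

```text
[0.5731 0.1326 0.2769] 0.02132753073834273 [-0.3561 -0.3582 -1.3983]
```

View pics/l1.png

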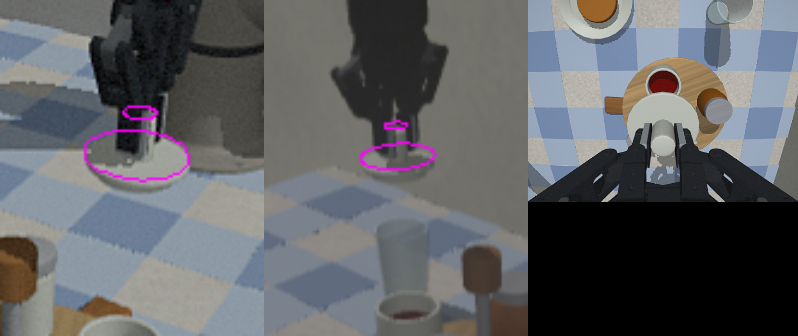

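The lid is held level (side crop, at about (398,160)), and the wrist view shows the open pot. Next I carry it to the saucer.

Emit:
{"name": "step_arm", "arguments": {
  "plan": "-.1 -.4 0 0 0 0 15;-.15 -.8 0 0 0 0 15;-.17 -.9 0 0 0 0 15;-.17 -.9 0 0 0 0 15;-.17 -.9 0 0 0 0 15"
}}

```text
time: 3.88
eef_pos: [0.5492, 0.0139, 0.2754]
ee_rot: [-2.22, -2.221, 0.002]
wrist_force: [0.1, -0.3, -1.1]
gripper_width: 0.0211
grip_force: 29.6
```

Emit:
{"name": "step_arm", "arguments": {
  "plan": "-.17 -.9 0 0 0 0 15;-.17 -.9 0 0 0 0 15;-.17 -.9 0 0 0 0 15;-.17 -.9 0 0 0 0 15;-.17 -.9 0 0 0 0 15"
}}

```text
time: 4.3
eef_pos: [0.5234, -0.1212, 0.2755]
ee_rot: [-2.221, -2.22, 0.001]
wrist_force: [1.3, 0.0, -0.5]
gripper_width: 0.0209
grip_force: 29.6
```

Emit:
{"name": "step_arm", "arguments": {
  "plan": "-.17 -.9 -.3 0 0 0 15;-.17 -.9 -.5 0 0 0 15;-.17 -.9 -.8 0 0 0 15;-.17 -.9 -.8 0 0 0 15;-.17 -.9 -.8 0 0 0 15"
}}

```text
time: 4.72
eef_pos: [0.4977, -0.256, 0.1787]
ee_rot: [-2.221, -2.221, 0.001]
wrist_force: [-0.9, -0.1, -0.6]
gripper_width: 0.0211
grip_force: 29.6
```

Emit:
{"name": "step_arm", "arguments": {
  "plan": "-.17 -.9 -.8 0 0 0 15;-.17 -.9 -.5 0 0 0 15;-.17 -.53 -.2 0 0 0 15;0 0 0 0 0 0 15;0 0 0 0 0 0 15"
}}

```text
time: 5.13
eef_pos: [0.4825, -0.3249, 0.1341]
ee_rot: [-2.222, -2.217, 0.0]
wrist_force: [-0.6, 0.6, -0.5]
gripper_width: 0.0205
grip_force: 29.6
```

Run:
```python
from h import *
np.set_printoptions(precision=4,suppress=True)
s=sense();print(s["eef_pos"],s["ee_rot"],s["gripper_width"],s["wrist_force"])
S=camera("scene");D=camera("side");p=s["eef_pos"];z=p[2]-.02
ims=[]
for cc in(S,D):
    k=4;im=cv2.resize(cc["image"],None,fx=k,fy=k,interpolation=2)
    for X,col in((circ(p[0],p[1],z+.014,.037),(255,0,255)),(circ(.479,-.35,.016,.072),(255,255,0))): cv2.polylines(im,[np.round((proj(cc,X)+.5)*k).astype(int)],True,col,1)
    u,v=(k*proj(cc,[[.479,-.35,.05]])[0]).astype(int); ims.append(im[v-250:v+190,u-195:u+195])
cv2.imwrite("pics/l2.png",np.hstack(ims))
```

```text
[ 0.4825 -0.3249  0.1341] [-2.2221 -2.2171  0.0001] 0.02051832336937911 [-0.5695  0.6362 -0.4906]
```

View pics/l2.png

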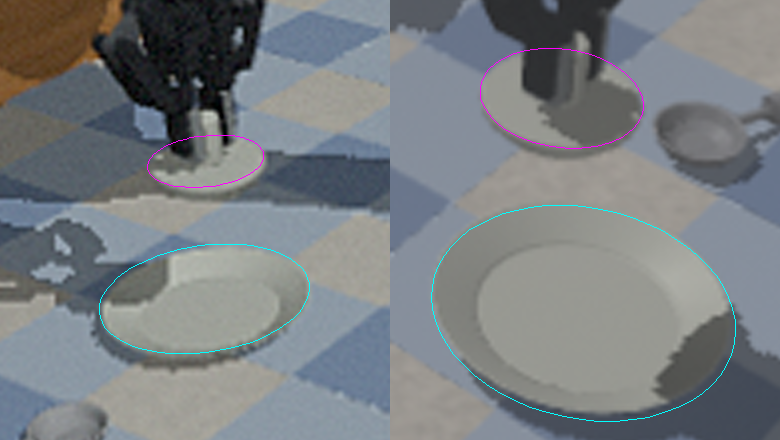

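Relative to the lid, the saucer centre is at about (.480,-.349), as both views agree. Now I centre on it and go down.

Emit:
{"name": "step_arm", "arguments": {
  "plan": "-.08 -.8 0 0 0 0 15;0 0 -.8 0 0 0 15;0 0 -.9 0 0 0 15;0 0 -.9 0 0 0 15;0 0 -.6 0 0 0 15"
}}

```text
time: 5.65
eef_pos: [0.4814, -0.3466, 0.0379]
ee_rot: [-2.219, -2.222, -0.0]
wrist_force: [-0.7, 0.1, -1.7]
gripper_width: 0.0208
grip_force: 29.6
```

Emit:
{"name": "step_arm", "arguments": {
  "plan": "0 0 0 0 0 0 15;0 0 0 0 0 0 15;0 0 -.05 0 0 0 15;0 0 -.05 0 0 0 15;0 0 0 0 0 0 15"
}}

```text
time: 6.07
eef_pos: [0.4822, -0.3486, 0.0377]
ee_rot: [2.219, 2.22, 0.0]
wrist_force: [-0.4, -0.6, -1.2]
gripper_width: 0.0208
grip_force: 29.6
```

Emit:
{"name": "step_arm", "arguments": {
  "plan": "0 0 -.06 0 0 0 15;0 0 -.06 0 0 0 15;0 0 -.06 0 0 0 15;0 0 -.06 0 0 0 15;0 0 0 0 0 0 15"
}}

```text
time: 6.48
eef_pos: [0.4813, -0.3481, 0.0287]
ee_rot: [-2.221, -2.221, -0.0]
wrist_force: [-0.3, 0.5, -0.6]
gripper_width: 0.021
grip_force: 29.6
```

Emit:
{"name": "step_arm", "arguments": {
  "plan": "0 0 0 0 0 0 15;0 0 -.04 0 0 0 15;0 0 0 0 0 0 15;0 0 -.04 0 0 0 15;0 0 0 0 0 0 15"
}}

```text
time: 6.9
eef_pos: [0.4814, -0.3482, 0.0265]
ee_rot: [-2.221, -2.221, -0.0]
wrist_force: [0.3, -0.3, 0.1]
gripper_width: 0.021
grip_force: 29.6
```

Emit:
{"name": "step_arm", "arguments": {
  "plan": "0 0 -.03 0 0 0 15;0 0 0 0 0 0 15;0 0 0 0 0 0 15;0 0 -.03 0 0 0 15;0 0 0 0 0 0 15"
}}

```text
time: 7.32
eef_pos: [0.4816, -0.3484, 0.0259]
ee_rot: [2.221, 2.221, 0.0]
wrist_force: [-3.0, 1.6, 7.0]
gripper_width: 0.0207
grip_force: 30.4
```

Contact at about 7 N. I release, then rise.

Emit:
{"name": "step_arm", "arguments": {
  "plan": "0 0 .04 0 0 0 28;0 0 0 0 0 0 32;0 0 0 0 0 0 45;0 0 0 0 0 0 55;0 0 0 0 0 0 55"
}}

```text
time: 7.73
eef_pos: [0.4815, -0.3483, 0.0259]
ee_rot: [-2.221, -2.221, 0.0]
wrist_force: [0.8, 0.1, -0.1]
gripper_width: 0.055
grip_force: 0.0
```

Emit:
{"name": "step_arm", "arguments": {
  "plan": "0 0 .3 0 0 0 60;0 0 .6 0 0 0 60;0 0 .9 0 0 0 60;0 0 .9 0 0 0 60;0 0 .9 0 0 0 75"
}}

```text
time: 8.15
eef_pos: [0.4814, -0.3482, 0.1358]
ee_rot: [-2.221, -2.221, -0.0]
wrist_force: [0.9, 0.4, -0.2]
gripper_width: 0.0706
grip_force: 0.0
```

Emit:
{"name": "step_arm", "arguments": {
  "plan": "0 0 .9 0 0 0 85;.1 .5 .9 0 0 0 85;.2 .9 .8 0 0 0 85;.26 .9 .4 0 0 0 85;.26 .9 0 0 0 0 85"
}}

```text
time: 8.57
eef_pos: [0.5074, -0.2523, 0.2285]
ee_rot: [2.218, 2.215, 0.002]
wrist_force: [0.2, -0.8, -0.8]
gripper_width: 0.0849
grip_force: 0.0
```

Run:
```python
from h import *
np.set_printoptions(precision=4,suppress=True)
s=sense();print(s["eef_pos"],s["gripper_width"])
S=camera("scene");D=camera("side")
ims=[]
for cc in(S,D):
    k=4;im=cv2.resize(cc["image"],None,fx=k,fy=k,interpolation=2)
    u,v=(k*proj(cc,[[.479,-.35,.02]])[0]).astype(int); ims.append(im[v-180:v+180,u-190:u+190])
cv2.imwrite("pics/l3.png",np.hstack(ims))
```

```text
[ 0.5074 -0.2523  0.2285] 0.08491121269045697
```

View pics/l3.png

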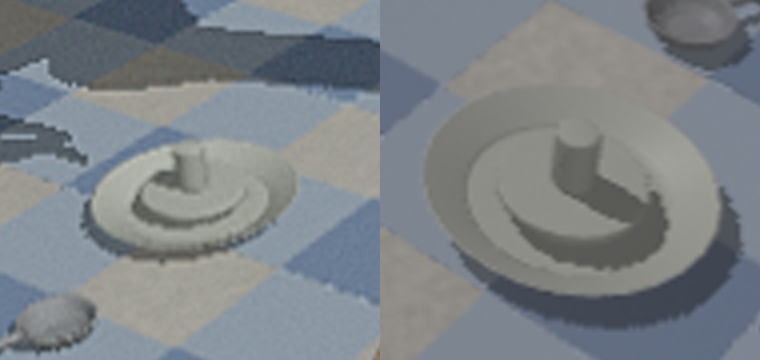

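The lid sits centred, knob up, in both views (scene crop (192,198), side crop (578,185)). Next I go above the centre knob.

Emit:
{"name": "step_arm", "arguments": {
  "plan": ".27 .7 .2 0 0 0 85;.27 .9 .3 0 0 0 85;.27 .9 .3 0 0 0 85;.27 .9 0 0 0 0 85;.27 .9 0 0 0 0 85"
}}

```text
time: 9.08
eef_pos: [0.5469, -0.1228, 0.249]
ee_rot: [2.221, 2.22, 0.0]
wrist_force: [1.1, 0.7, 0.2]
gripper_width: 0.0849
grip_force: 0.0
```

Emit:
{"name": "step_arm", "arguments": {
  "plan": ".27 .9 0 0 0 0 85;.27 .9 0 0 0 0 85;.27 .9 0 0 0 0 85;.27 .9 0 0 0 0 85;.27 .9 0 0 0 0 85"
}}

```text
time: 9.5
eef_pos: [0.5873, 0.0124, 0.2483]
ee_rot: [2.222, 2.221, -0.001]
wrist_force: [0.9, -0.6, 0.0]
gripper_width: 0.0853
grip_force: 0.0
```

Emit:
{"name": "step_arm", "arguments": {
  "plan": ".27 .5 0 0 0 0 85;0 0 0 0 0 0 85;0 0 0 0 0 0 85;0 0 0 0 0 0 85;0 0 0 0 0 0 85"
}}

```text
time: 9.92
eef_pos: [0.5949, 0.0254, 0.2482]
ee_rot: [2.223, 2.22, -0.001]
wrist_force: [0.7, -0.4, -0.1]
gripper_width: 0.0847
grip_force: 0.0
```

Run:
```python
from h import *
s=sense();print(s["eef_pos"],s["ee_rot"],s["joint_pos"])
c=camera("wrist"); cv2.imwrite("pics/w2raw.png",c["image"]); np.save("w2.npy",{k:np.array(c[k]) for k in c},allow_pickle=True)
a=overlay(c,(.602,.049),np.deg2rad(176),None,(.48,-.348),k=1)
cv2.polylines(a,[np.round(proj(c,circ(.573,.1326,.1,.036))).astype(int)],True,(255,0,255),1)
cv2.imwrite("pics/w2.png",a)
```

```text
[0.59492257 0.02538623 0.24816822] [ 2.22295452e+00  2.21979520e+00 -6.91118362e-04] [-8.58018177e-02  4.62103404e-01  1.29042294e+00 -4.03208380e-04
  1.38927852e+00 -8.43067487e-02]
```

View pics/w2.png

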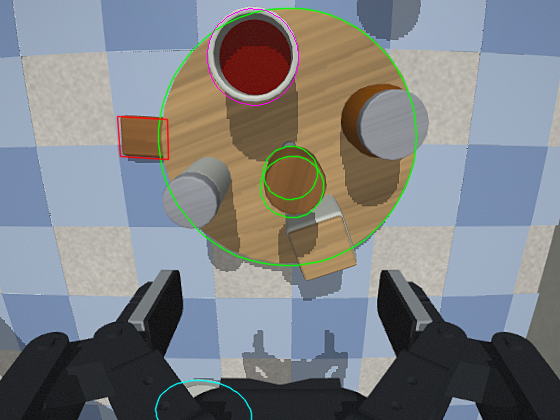

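The overlay fits the pot at (253,57), knob at (294,182) and board, with the tongue at about (118–168, 115–160). A last numeric fit of tongue, board circle and pot.

```bash
cat > fit.py <<'E'
from h import *
def fit(c,kn,pot,box):
    im=c["image"];h=cv2.cvtColor(im,cv2.COLOR_BGR2HSV);g=cv2.GaussianBlur(im,(3,3),0).astype(float)
    def fitc(x,y,z,r,z2=None):
        # radial search of strongest edge within +-5 mm, robust circle fit in plane z
        a=np.linspace(0,2*np.pi,120,endpoint=False);rr=r+np.arange(-.006,.0061,.0005);P=[]
        for t in a:
            p=proj(c,np.c_[x+rr*np.cos(t),y+rr*np.sin(t),0*rr+z]).astype(np.float32)
            if p.min()<2 or p[:,0].max()>557 or p[:,1].max()>417: continue
            v=np.array([cv2.remap(g.astype(np.float32),p[:,:1],p[:,1:],1)])[0,:,0]
            d=np.linalg.norm(v[2:]-v[:-2],axis=1);i=d.argmax()
            if d[i]>40: P.append([x+rr[i+1]*np.cos(t),y+rr[i+1]*np.sin(t)])
        P=np.array(P)
        from scipy.optimize import least_squares
        s=least_squares(lambda q:np.hypot(P[:,0]-q[0],P[:,1]-q[1])-r,[x,y],loss="soft_l1",f_scale=.0007)
        return s.x,len(P),np.median(abs(s.fun))
    b=fitc(*kn,.03,.135);k=fitc(*kn,.18,.02);p=fitc(*pot,.1,.036)
    x0,y0,x1,y1=box;r=h[y0:y1,x0:x1];m=((r[...,0]<20)&(r[...,1]>100)).astype(np.uint8)
    n,l,st,ce=cv2.connectedComponentsWithStats(m);i=1+np.argmax(st[1:,4]);M=[]
    print("tongue box",st[i],"off",x0,y0)
    ys,xs=np.where(l==i)
    return b,k,p,(xs+x0,ys+y0)
E
python3 - <<'E'
from fit import *
np.set_printoptions(precision=4,suppress=True)
c=np.load("w2.npy",allow_pickle=True).item()
b,k,p,(xs,ys)=fit(c,(.602,.049),(.573,.1326),(108,100,156,175))
print("board",b,"knob",k,"pot",p)
for z in(.014,):
    M=[]
    for x in range(xs.min()+6,xs.max()-1):
        yy=ys[xs==x];A=atz(c,(x,yy.min()-.5),z);B=atz(c,(x,yy.max()+.5),z);M.append([*((A+B)/2)[:2],A[1]-B[1]])
    M=np.array(M);f=np.polyfit(M[:,0],M[:,1],1);print("mid",M.mean(0),"slope ang",180+np.degrees(np.arctan(f[0])))
    mm=M.mean(0)[:2]
    for q in(b[0],k[0]): print("ang tongue",np.degrees(np.arctan2(*(mm-q)[::-1])),"pot",np.degrees(np.arctan2(*(p[0]-q)[::-1])),np.hypot(*(p[0]-q)))
E
```

```text
tongue box [  13   16   35   41 1358] off 108 100
board (array([0.6036, 0.0489]), 56, np.float64(0.0007632572410374849)) knob (array([0.6039, 0.0518]), 92, np.float64(0.0003422274959126361)) pot (array([0.5732, 0.1351]), 110, np.float64(0.0047784253629776525))
mid [0.4419 0.0618 0.0434] slope ang 176.4279089954883
ang tongue 175.45293440509317 pot 109.37503765743031 0.09137534258859362
ang tongue 176.48164912204788 pot 110.19303901684903 0.08875845468803036
```

Tongue at about 176.0°, pot at about 109.6°, so the turn is about +66.4°. The knob is at (.6037,.050). I descend and grip.

Emit:
{"name": "step_arm", "arguments": {
  "plan": ".29 .82 0 0 0 0 85;0 0 -.8 0 0 0 85;0 0 -.9 0 0 0 75;0 0 -.9 0 0 0 65;0 0 -.9 0 0 0 60"
}}

```text
time: 10.38
eef_pos: [0.6038, 0.0504, 0.1424]
ee_rot: [2.222, 2.22, 0.001]
wrist_force: [-0.4, 0.6, -0.4]
gripper_width: 0.0601
grip_force: 0.0
```

Emit:
{"name": "step_arm", "arguments": {
  "plan": "0 0 0 0 0 0 60;0 0 0 0 0 0 50;0 0 0 0 0 0 44;0 0 0 0 0 0 44;0 0 0 0 0 0 44",
  "grip_force": 40
}}

```text
time: 10.8
eef_pos: [0.6049, 0.0511, 0.1451]
ee_rot: [2.22, 2.219, 0.004]
wrist_force: [-0.0, -0.4, -0.6]
gripper_width: 0.0442
grip_force: 0.0
```

Emit:
{"name": "step_arm", "arguments": {
  "plan": "0 0 0 0 0 0 34;0 0 0 0 0 0 34;0 0 0 0 0 0 34;0 0 0 0 0 0 34;0 0 0 0 0 0 34"
}}

```text
time: 11.22
eef_pos: [0.6046, 0.0512, 0.1451]
ee_rot: [2.22, 2.22, 0.003]
wrist_force: [-0.6, -0.4, 5.3]
gripper_width: 0.039
grip_force: 40.3
```

Emit:
{"name": "step_arm", "arguments": {
  "plan": "0 0 0 0 0 .4 34;0 0 0 0 0 .8 34;0 0 0 0 0 .8 34;0 0 0 0 0 .8 34;0 0 0 0 0 .8 34"
}}

```text
time: 11.63
eef_pos: [0.6038, 0.051, 0.1451]
ee_rot: [1.76, 2.601, 0.0]
wrist_force: [-5.3, -2.2, 8.4]
gripper_width: 0.0395
grip_force: 40.7
```

Emit:
{"name": "step_arm", "arguments": {
  "plan": "0 0 0 0 0 .8 34;0 0 0 0 0 .8 34;0 0 0 0 0 .8 34;0 0 0 0 0 .8 34;0 0 0 0 0 .8 34"
}}

```text
time: 12.05
eef_pos: [0.6029, 0.0505, 0.1451]
ee_rot: [-1.181, -2.911, 0.002]
wrist_force: [-9.1, -4.3, 9.8]
gripper_width: 0.0392
grip_force: 40.9
```

Emit:
{"name": "step_arm", "arguments": {
  "plan": "0 0 0 0 0 .8 34;0 0 0 0 0 .8 34;0 0 0 0 0 .6 34;0 0 0 0 0 .5 34;0 0 0 0 0 .3 34"
}}

```text
time: 12.47
eef_pos: [0.6025, 0.0499, 0.1451]
ee_rot: [-0.714, -3.058, 0.004]
wrist_force: [-10.6, -7.0, 10.4]
gripper_width: 0.0392
grip_force: 41.1
```

Emit:
{"name": "step_arm", "arguments": {
  "plan": "0 0 0 0 0 .2 34;0 0 0 0 0 .1 34;0 0 0 0 0 0 34;0 0 0 0 0 0 34;0 0 0 0 0 0 34"
}}

```text
time: 12.88
eef_pos: [0.6025, 0.0499, 0.1451]
ee_rot: [-0.669, -3.068, 0.004]
wrist_force: [-10.9, -6.8, 10.7]
gripper_width: 0.0389
grip_force: 41.1
```

Run:
```python
from h import *
s=sense();print(s["eef_pos"],s["ee_rot"],s["joint_pos"],s["wrist_force"],s["moment"])
r=cv2.Rodrigues(np.array(s["ee_rot"]))[0];print("yaw",np.degrees(np.arctan2(r[1,1],r[0,1])))
c=camera("wrist"); D=camera("side");np.save("w3.npy",{k:np.array(c[k]) for k in c},allow_pickle=True)
th=np.deg2rad(176);kn=(.6037,.05)
P=(kn[0]+.09*np.cos(th),kn[1]+.09*np.sin(th))
ims=[]
for cc in(c,D):
    k=2 if cc is D else 1
    a=overlay(cc,kn,th,None,(.48,-.348),k=k)
    for R_ in(.036,.031):
        cv2.polylines(a,[np.round((proj(cc,circ(*P,.1,R_))+.5)*k-.5).astype(int)],True,(255,0,255),1)
    ims.append(a)
b=ims[1][280:580,420:660]
cv2.imwrite("pics/w3.png",np.hstack([ims[0],cv2.copyMakeBorder(b,0,120,0,0,0)]))
```

```text
[0.60246634 0.04986415 0.14507546] [-0.66947774 -3.06791529  0.00380619] [-0.04302384  0.5624222   1.41411847 -0.00232266  1.16692384 -1.18320341] [-10.90717366  -6.76973138  10.72753267] [-0.48851227  1.34183581  0.02426232]
yaw 65.37996066684444
```

View pics/w3.png

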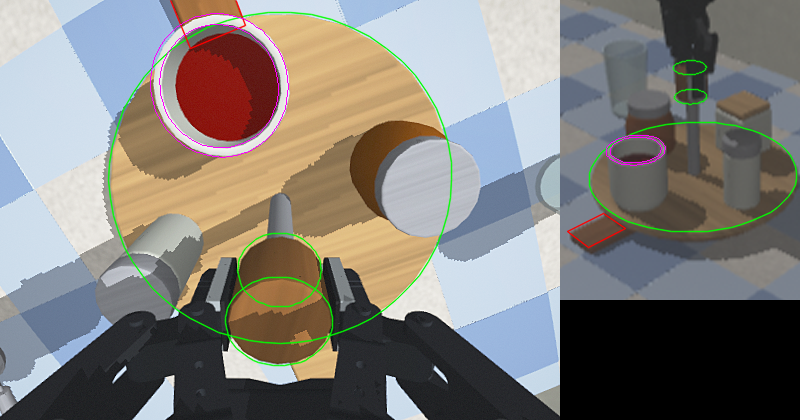

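The pot rim at (220,85) lies almost on its target outline, with the tongue behind it at (205,10). Now a numeric check in this view.

Run:
```python
from h import *
np.set_printoptions(precision=4,suppress=True)
c=np.load("w3.npy",allow_pickle=True).item();im=c["image"];h=cv2.cvtColor(im,cv2.COLOR_BGR2HSV)
from scipy.optimize import least_squares
A=lambda a:np.degrees(np.arctan2(a[1],a[0]))
# rim ring: bright low-sat pixels near the pot
m=((h[...,2]>195)&(h[...,1]<40)).astype(np.uint8);m[:8]=0;m[170:]=0;m[:,:140]=0;m[:,300:]=0
n,l,st,ce=cv2.connectedComponentsWithStats(m);i=1+np.argmax(st[1:,4]);print(st[i])
ys,xs=np.where(l==i);W=np.array([atz(c,(x,y),.1)[:2] for x,y in zip(xs,ys)])
s=least_squares(lambda q:np.hypot(W[:,0]-q[0],W[:,1]-q[1])-.0335,[.514,.056],loss="soft_l1",f_scale=.002)
pot=s.x;d=np.hypot(*(W-pot).T);print("pot",pot,np.percentile(d,[2,50,98]))
# tongue
t=((h[...,0]<20)&(h[...,1]>100)).astype(np.uint8);t[16:]=0;t[:,:150]=0;t[:,260:]=0
M=[]
for y in range(0,12):
    x=np.where(t[y])[0]
    if len(x):
        a=atz(c,(x.min()-.5,y),.014);b=atz(c,(x.max()+.5,y),.014);M.append([*a[:2],*b[:2]]);print(y,x.min(),x.max(),a[:2],b[:2])
M=np.array(M)
e=[np.polyfit(M[:,j],M[:,j+1],1) for j in(0,2)];print("edge angles",[180+np.degrees(np.arctan(q[0])) for q in e])
for ax in((.6037,.05),(.6025,.0499)):
    th=np.deg2rad(176);nn=np.array([-np.sin(th),np.cos(th)])
    print("pot ang",A(pot-ax),np.hypot(*(pot-ax)),"edges perp offset",[np.mean((M[:,j:j+2]-ax)@nn) for j in(0,2)])
```

```text
[ 153   15  137  141 3442]
pot [0.5143 0.0575] [0.0311 0.0333 0.0354]
0 172 234 [0.4373 0.0405] [0.4572 0.0815]
1 172 235 [0.4379 0.0402] [0.4581 0.0819]
2 172 235 [0.4385 0.0399] [0.4587 0.0816]
3 173 236 [0.4394 0.0402] [0.4596 0.0819]
4 173 236 [0.44   0.0399] [0.4602 0.0816]
5 174 237 [0.4409 0.0402] [0.4611 0.082 ]
6 174 237 [0.4415 0.0399] [0.4617 0.0817]
7 174 237 [0.4421 0.0396] [0.4623 0.0814]
8 175 238 [0.4431 0.0399] [0.4632 0.0818]
9 175 238 [0.4437 0.0396] [0.4638 0.0815]
10 176 238 [0.4446 0.0399] [0.4644 0.0812]
11 176 239 [0.4452 0.0396] [0.4654 0.0815]
edge angles [np.float64(175.60246065397766), np.float64(177.73900350216263)]
pot ang 175.18658598549194 0.08968731352657082 edges perp offset [np.float64(0.021359567724451568), np.float64(-0.02162750739892735)]
pot ang 175.05688356030697 0.0885001635099191 edges perp offset [np.float64(0.02117610355093263), np.float64(-0.021810971572446283)]
```

The tongue edges are symmetric about 176.0° and the pot is at about 175.1°, so about +0.9° more is needed, along with a small relief of the side load.

Emit:
{"name": "step_arm", "arguments": {
  "plan": "-.02 -.01 .02 0 0 .05 34;-.02 -.01 .02 0 0 .05 34;0 0 0 0 0 .05 34;0 0 0 0 0 0 34;0 0 0 0 0 0 34"
}}

```text
time: 13.4
eef_pos: [0.6025, 0.0498, 0.1451]
ee_rot: [0.645, 3.074, -0.002]
wrist_force: [-4.6, -6.3, 2.9]
gripper_width: 0.0387
grip_force: 41.3
```

```bash
cat > m.py <<'E'
from h import *
from scipy.optimize import least_squares
s=sense();r=cv2.Rodrigues(np.array(s["ee_rot"]))[0];print("yaw",np.degrees(np.arctan2(r[1,1],r[0,1])),s["wrist_force"],s["moment"],s["joint_velocities"].round(3))
c=camera("wrist");h=cv2.cvtColor(c["image"],cv2.COLOR_BGR2HSV)
m=((h[...,2]>195)&(h[...,1]<40)).astype(np.uint8);m[:8]=0;m[170:]=0;m[:,:140]=0;m[:,300:]=0
n,l,st,ce=cv2.connectedComponentsWithStats(m);i=1+np.argmax(st[1:,4])
ys,xs=np.where(l==i);W=np.array([atz(c,(x,y),.1)[:2] for x,y in zip(xs,ys)])
q=least_squares(lambda q:np.hypot(W[:,0]-q[0],W[:,1]-q[1])-.0335,[.514,.056],loss="soft_l1",f_scale=.002).x
for ax in((.6037,.05),(.6025,.0499)): print("pot",q,np.degrees(np.arctan2(q[1]-ax[1],q[0]-ax[0])))
t=((h[...,0]<20)&(h[...,1]>100)).astype(np.uint8);t[12:]=0;t[:,:150]=0;t[:,260:]=0
M=np.array([[*atz(c,(x.min()-.5,y),.014)[:2],*atz(c,(x.max()+.5,y),.014)[:2]] for y in range(12) for x in [np.where(t[y])[0]] if len(x)])
nn=np.array([-np.sin(np.deg2rad(176)),np.cos(np.deg2rad(176))]);print("edges",[np.mean((M[:,j:j+2]-(.6037,.05))@nn) for j in(0,2)])
E
python3 m.py
```

```text
yaw 66.2918389009655 [-4.64396408 -6.33972013  2.85454711] [-0.39924043  0.42241563  0.02489331] [-0.     0.001 -0.    -0.001 -0.001  0.003]
pot [0.5142347  0.05609268] 176.10411001181828
pot [0.5142347  0.05609268] 175.98671009460472
edges [np.float64(0.02132979129073211), np.float64(-0.02162910288198351)]
```

The pot (176.0°) lines up with the tongue (176.0°), the knob is gripped and everything is at rest. I hand it in.

```bash
python3 -c "
from station import *
print(finish_job())"
```

```text
the job is handed in; nothing more can be done
None
```

The job is handed in: the lid is knob up in the middle of the saucer, the open pot measured within about 0.1° of the tongue, and the gripper is still holding the carousel knob at about 41 N after roughly 13.5 s.

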